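# Make up two coffee boards

### The job

Two coffees are going out, so make up their serving boards from the things on the worktop. The dark board is for the coffee with milk: seat the terracotta cup in its small round and the steel milk jug in its large round. The pale board is for the coffee with sugar: seat the white cup in its small round, the little wooden sugar pot in its large round and the teaspoon (the small spoon, not the dessert spoon) lying in its groove; carry the cups, jug and pot upright and set them down gently rather than dropping them, and leave the dessert spoon where it lies.

Things in the scene. Friction and masses are not known exactly. Their poses are not given: they have to be found in the camera images.
- dark_board: Dark wood board, fixed, 214 (x) x 166 (y) x 16 mm high; origin centre of underside, x axis away from the robot within 0.1 rad, y left, z up. Three places sunk 6 mm into its top (floors 10 mm up): large round 88 mm across, centre x=+50 y=-25 mm; small round 64 mm across, centre x=-60 y=-25 mm; groove 152 mm along x, 40 mm wide, centre x=+19 y=+49 mm
- pale_board: Pale wood board, fixed, same shape, frame and places as the dark one: 214 x 166 x 16 mm, floors 10 mm up; large round 88 mm, centre x=+50 y=-25 mm (farther from the robot); small round 64 mm, centre x=-60 y=-25 mm; groove 152 x 40 mm along x, centre x=+19 y=+49 mm (left side). The two boards lie side by side, either one on the left
- terracotta_cup: Orange-brown espresso cup, right way up, 50 mm high, rim 64 mm across, foot about 46; origin centre of foot, z up. Loop handle on its own -y side, out to 56 mm from the axis, 12 mm wide, 11 to 48 mm up; points away from the robot within 0.55 rad at the start. Grasp from above over the rim, closing along its x axis, tips 20 to 30 mm above the foot. It is solid inside; 95 to 180 g
- white_cup: Cream-white espresso cup on the worktop (not those on the coffee machine or in the rack), right way up, 51 mm high, rim 61 mm across, foot about 44; origin centre of foot, z up. Handle on its own -y side, out to 55 mm, 12 mm wide; points away from the robot within 0.55 rad at the start. Grasp over the rim along its x axis, tips 20 to 30 mm above the foot. Solid inside; 75 to 140 g
- milk_jug: Steel milk jug, 96 mm high, foot 73 mm across; from 48 mm up only 66 mm wide along its x axis. Origin centre of foot, z up. Strap handle on its own -y side, out to 62 mm, points away from the robot within 0.55 rad at the start; spout +y, out to 45 mm. Grasp the body from above, closing along x, tips 55 to 65 mm above the foot. Solid inside; 180 to 340 g
- sugar_pot: Small open empty pot of turned wood, 73 mm across, 35 mm high; origin centre of foot, z up. Wall 9 mm thick at the rim, inner floor 13 mm up beside the wall. Pinch the wall from above, one finger inside, one outside, 32 mm from the axis, tips 16 mm or more above the foot, firmly (about 30 N). 85 to 155 g
- teaspoon: Small steel teaspoon, the shorter of the two spoons: 132 mm long (its x axis), bowl 26 mm wide, 9 mm high; origin centre of underside. 20 g. Grasp near the middle, closing across its length, tips almost on the surface; over the groove let it go with the tips just above the board's top. Both spoons lie along world x within 0.15 rad, 50 to 70 mm apart, either one on the left
- dessert_spoon: Steel dessert spoon, 188 x 39 x 16 mm, clearly larger than the teaspoon; stays where it is. Origin centre of underside, x along its length

How it is judged:
By the outcome, as a careful person would: the job done as asked, in the order asked, and still so for the second after the job is handed in, with the robot touching nothing.
It also fails if it takes over 136 s, if anything falls off the work surface, if the arm or the gripper's body presses on something with over 40 N, if the wrist force passes 120 N, or if a joint passes its speed limit or range.

### The arm

A 7-joint arm with a two-finger parallel gripper is mounted at the origin on a cart in front of the work surface, level with it; the furniture and walls round the work are solid. World frame = base frame: x ahead of the robot, y to its left, z up, the work surface at z = 0. Lengths are in m, angles in rad, forces in N, time in s.
With the tool pointing down it reaches from about 0.425 to 0.925 m from the base axis. Payload 6.8 kg.
Tool frame: the origin (TCP) lies on the front face of the gripper's body, between the roots of the fingers; the fingertips stand 73 mm ahead of it and the grasp point (between the pads) lies 54 mm ahead of it (env.nose_length is the distance from the TCP to the fingertips, in m); z points along the fingers, y is the line along which they close (so a half turn about z gives the same grasp; the last joint's range is limited). The gripper opens to 85 mm and grips with 20 to 120 N. Pads are 22 mm wide; open, the fingers measure 114 mm over their backs; the gripper's body (76 mm by 85 mm) begins 54 mm behind the grasp point. The pads swing forward as they close: fully open they stand 13 mm farther back than shut.
Start: joints at [1.111, 0.477, 0.022, 1.555, -0.011, 1.109, -0.083], TCP at [0.233, -0.634, 0.304] pointing down, gripper open.
Joint ranges: [-2.96, 2.96], [-0.34, 2.1], [-1.41, 1.46], [0.24, 2.44], [-1.37, 4.51], [0.17, 1.92], [-2.96, 2.96]. Speed limits (rad/s): [2.39, 2.39, 3.14, 3.14, 3.14, 3.14, 3.14].

### API

Orientations are given as a unit quaternion [w, x, y, z].
In Python, from cell import env, kin, camera, calibration, job gives the robot as it stands. The module is installed in compiled form; this text tells all that it offers. Calls block until the motion is done:
- env.reach(position, orientation): joint-space move of the TCP to a pose.
- env.movel(position, velocity=0.15, rot=None, stop_force=None): straight line of the TCP; rot=None keeps the orientation; velocity is the mean speed in m/s. With stop_force (N) it stops when the force on the tool has changed by that much, and returns True; else False.
- env.goto_joints(angles): joint-space move.
- env.grip(opening, f_grip=None): finger opening in m; f_grip is the grip in N (None keeps the last); returns when the fingers have stopped.
- env.dwell(seconds).
- kin.inverse_kinematics(position, orientation): joint angles nearest the present ones, or None.
- env.get_state(): the state.
- camera(name): name is "scene" or "top"; returns (picture, depth): 420x560x3 uint8, blue, green, red; 420x560 float32, m along the optical axis (not along the pixel's ray), 0 where there is no reading.
- calibration(name): a dict with "fx", "fy", "cx", "cy" (pixels), "rvec" (rotation vector, rad) and "tvec" (3), from world to camera coordinates, as OpenCV has them. Camera axes: x right, y down, z forward; pixel columns grow to the right and rows downward; lengths in m; the calibration is good to about 2 mm. A picture is of the moment at which its call begins. calibration takes no time and is no camera call.
A pose or a line that the arm cannot do raises env.PlanningError and nothing moves.
- job.job_done(): hands the job in; it is judged then, once.
The state is a dict: "time": time; "qpos": joint angles; "joint_velocities": joint speeds; "joint_torque": joint torques, N m; "tcp_pos": TCP position; "orientation": TCP orientation; "force": force on the tool from outside, world axes, zero at the start; "torque": the same for the moment, N m; "opening": finger opening in m; "gripper_force": force on a finger pad.
Only numpy, scipy, OpenCV 4.12 (cv2) and the standard library are available. Lean on these libraries where they do the work, as an engineer would, in place of code of your own. Each camera call takes 0.05 s, during which the arm holds its last target. There are 200 camera calls.

## Working session

There is one attempt and no reset: what is moved stays moved. The work goes in short steps, each a Python script; the robot and the scene stay as the last script left them, time stands still between calls to the robot, and variables do not carry over. Pictures are saved under pics/ and viewed, at most 14 in all, crops included, and the job is handed in when it is done.

```bash
mkdir -p pics; cat > h.py <<'E'
import numpy as np, cv2
from cell import env, kin, camera, calibration, job
def world(name, u, v, d=None, z=None):
    c=calibration(name); R=cv2.Rodrigues(np.array(c["rvec"],float))[0]; t=np.array(c["tvec"],float).ravel()
    u=np.asarray(u,float); v=np.asarray(v,float)
    r=np.stack([(u-c["cx"])/c["fx"],(v-c["cy"])/c["fy"],np.ones_like(u)],-1)
    if d is None:
        w=r@R; o=-R.T@t; return o+w*((z-o[2])/w[...,2])[...,None]
    return (r*np.asarray(d)[...,None]-t)@R
E
python3 - <<'E'
from h import *
for n in("top","scene"):
    p,d=camera(n); np.savez(f"{n}0.npz",p=p,d=d); cv2.imwrite(f"pics/{n}0.png",p); c=calibration(n)
    print(n,c["fx"],-cv2.Rodrigues(np.array(c["rvec"],float))[0].T@np.array(c["tvec"]).ravel())
    print(np.round(world(n,[0,559,0,559],[0,0,419,419],z=0),3))
print(env.get_state())
E
```

```text
top 442.4533473720922 [ 0.3525629  -0.01621757  1.06589952]
[[ 1.093  0.726  0.   ]
 [ 1.131 -0.769  0.   ]
 [ 0.051  0.589  0.   ]
 [ 0.076 -0.672  0.   ]]
scene 514.0534614091902 [ 0.59954445 -0.65988749  1.25585429]
[[-0.476  0.722  0.   ]
 [ 1.468  0.911  0.   ]
 [-0.022 -0.6    0.   ]
 [ 1.244 -0.482  0.   ]]
{'time': 0.1, 'qpos': array([ 1.110915  ,  0.47775457,  0.02233847,  1.55638798, -0.01152959,
        1.10928709, -0.08309809]), 'joint_velocities': array([ 0.00017272, -0.00187231, -0.00051511, -0.00188455,  0.00019601,
       -0.00118412,  0.0003792 ]), 'joint_torque': array([ 4.42899502e-03, -5.97755384e+01,  1.61343500e+00, -2.81954688e+01,
        1.27675454e-02,  5.03621151e-03,  7.06621722e-05]), 'tcp_pos': array([ 0.2324424 , -0.63325865,  0.30298289]), 'orientation': array([-8.31562484e-04,  9.84569659e-01,  1.74991017e-01, -1.97404777e-04]), 'force': array([-0.72546108, -0.08353085,  0.22043414]), 'torque': array([ 0.01343105, -0.06833098,  0.07058658]), 'gripper_force': 0.0, 'opening': 0.08577504441635832}
```

View pics/top0.png

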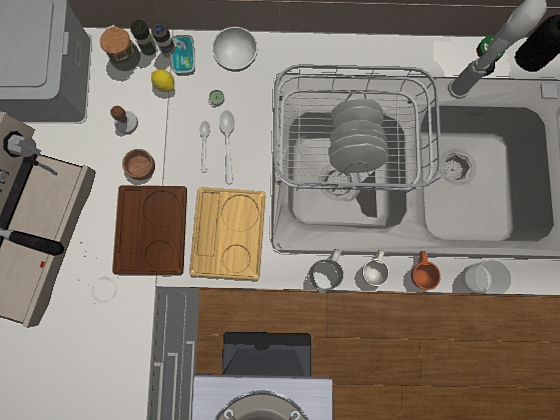

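View pics/scene0.png

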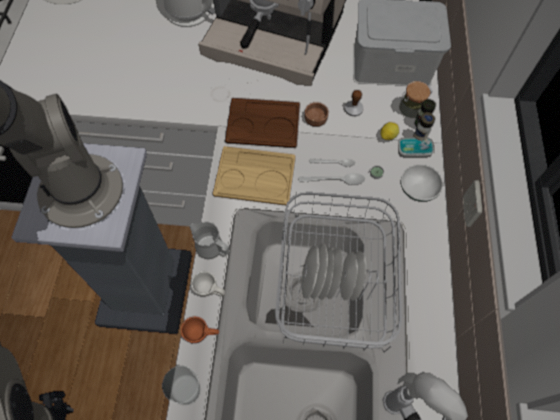

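The top view shows the dark board at (150,230), the pale board at (228,233) and the sugar pot at (138,163). The teaspoon is at (205,147) and the dessert spoon at (228,147). The jug is at (327,272), the white cup at (375,272) and the terracotta cup at (426,276). The scene view agrees. Next I measure each one.

```bash
python3 - <<'E'
from h import *
f=np.load("top0.npz"); p,d=f["p"],f["d"]
v,u=np.mgrid[:420,:560]; W=world("top",u,v,d=d); Z=W[...,2]
print("nose",env.nose_length)
for n,(r,c) in dict(table=(300,60),dark=(265,125),pale=(272,212)).items(): 
    q=Z[r-2:r+3,c-2:c+3];print(n,q.mean().round(4),q.std().round(4))
hsv=cv2.cvtColor(p,cv2.COLOR_BGR2HSV)
def circ(name,box,h,zt,tol):
    a,b,c,e=box; S=np.zeros(Z.shape,bool); S[b:e,a:c]=True
    M=S&(Z>0.012)&(Z<0.15)&(d>0); P=W[M]
    top=P[abs(P[:,2]-zt)<tol][:,:2]
    print(name,"n",len(P),"zmax",np.percentile(P[:,2],[50,90,98]).round(3),"top n",len(top),"med",np.median(P[:,:2],0).round(3),"bb",P[:,:2].min(0).round(3),P[:,:2].max(0).round(3))
    (cx,cy),r=cv2.minEnclosingCircle(top.astype(np.float32)); print("   enc top",round(cx,4),round(cy,4),round(r,4))
circ("jug",(300,240,352,296),0,.096,.012)
circ("white",(355,240,395,292),0,.051,.008)
circ("terra",(405,242,448,296),0,.050,.008)
circ("pot",(115,140,162,185),0,.035,.006)
def board(n,m,box):
    a,b,c,e=box; S=np.zeros(Z.shape,np.uint8); S[b:e,a:c]=m[b:e,a:c]
    S=cv2.morphologyEx(S,cv2.MORPH_CLOSE,np.ones((9,9)))
    cn=max(cv2.findContours(S,0,cv2.CHAIN_APPROX_NONE)[0],key=cv2.contourArea)[:,0]
    X=world("top",cn[:,0],cn[:,1],z=.016)[:,:2].astype(np.float32); r=cv2.minAreaRect(X); print(n,r, cv2.boxPoints(r).round(3).tolist())
H,Sa,V=hsv[...,0],hsv[...,1],hsv[...,2]
brown=((Sa>90)&(H<30)).astype(np.uint8)
board("dark",brown,(105,184,189,285)); board("pale",brown,(189,184,272,285))
for n,b in dict(tea=(194,114,214,180),des=(215,104,240,190)).items():
    a,bb,c,e=b; g=p[bb:e,a:c].astype(int); print(n,"bg",np.median(g,(0,1)))
    m=(np.abs(g-np.median(g,(0,1))).max(-1)>22); k,lab,st,_=cv2.connectedComponentsWithStats(m.astype(np.uint8)); i=1+st[1:,4].argmax()
    y,x=np.where(lab==i); X=world("top",x+a,y+bb,z=.004)[:,:2].astype(np.float32); print(cv2.minAreaRect(X),len(x),X.min(0),X.max(0))
C=[p[235:300,295:455],p[105:195,110:270]]
out=np.vstack([cv2.resize(C[0],None,fx=5,fy=4),cv2.resize(C[1],None,fx=5,fy=3.6)])[:600]
cv2.imwrite("pics/crop0.png",cv2.resize(out,(800,584)))
E
```

```text
nose 0.0726
table 0.0005 0.0016
dark 0.0167 0.0017
pale 0.016 0.0017
jug n 447 zmax [0.075 0.092 0.095] top n 104 med [ 0.397 -0.147] bb [ 0.345 -0.202] [ 0.445 -0.08 ]
   enc top 0.3869 -0.1363 0.0443
white n 474 zmax [0.036 0.051 0.053] top n 202 med [ 0.403 -0.262] bb [ 0.365 -0.304] [ 0.446 -0.216]
   enc top 0.4052 -0.2526 0.0413
terra n 578 zmax [0.037 0.05  0.051] top n 241 med [ 0.398 -0.374] bb [ 0.359 -0.427] [ 0.471 -0.335]
   enc top 0.4007 -0.366 0.0427
pot n 478 zmax [0.029 0.037 0.039] top n 240 med [0.646 0.321] bb [0.607 0.28 ] [0.679 0.352]
   enc top 0.6427 0.3164 0.0369
dark ((0.48627427220344543, 0.27838897705078125), (0.21192316710948944, 0.1648319810628891), 0.7055413126945496) [[0.3790000081062317, 0.35899999737739563], [0.38100001215934753, 0.19499999284744263], [0.5929999947547913, 0.19699999690055847], [0.5910000205039978, 0.3619999885559082]]
pale ((0.48200753331184387, 0.09328208863735199), (0.1641545593738556, 0.21287591755390167), 87.46495819091797) [[0.3720000088214874, 0.01600000075995922], [0.5849999785423279, 0.007000000216066837], [0.5920000076293945, 0.17100000381469727], [0.3790000081062317, 0.18000000715255737]]
tea bg [183. 189. 191.]
((0.737604022026062, 0.16409118473529816), (0.05547846108675003, 0.025156309828162193), 2.7328243255615234) 132 [0.71001905 0.15144567] [0.7654299 0.1771061]
des bg [181. 187. 189.]
((0.751092255115509, 0.10807621479034424), (0.09010924398899078, 0.037875209003686905), 2.1638035774230957) 260 [0.70597064 0.08952945] [0.7960891  0.12759855]
```

View pics/crop0.png

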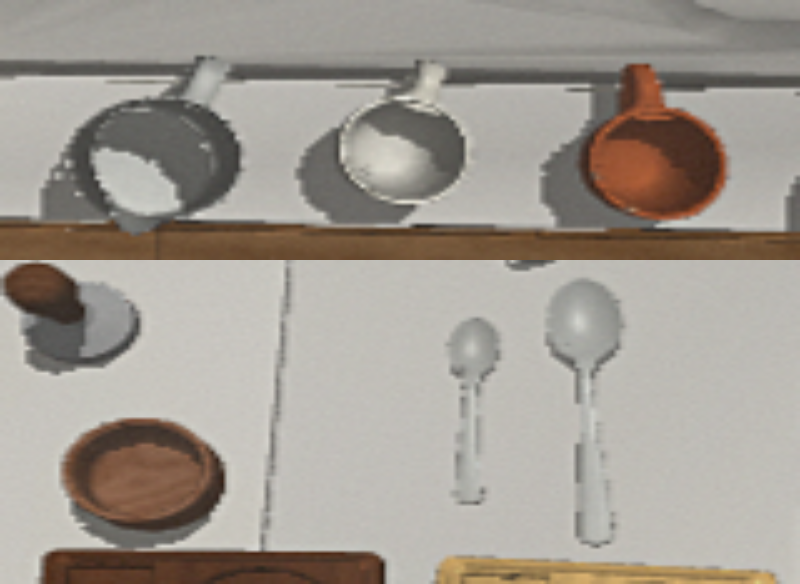

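The crop (5x in columns, 4x and 3.6x in rows) gives these full-image pixels:
- **Rim centres:** jug (326.6,274.2), white cup (375.7,272.5), terracotta cup (426.4,275.3), pot (138,163).
- **Handle ends:** (337.6,250.5), (381.4,251.3) and (422.6,252).
- **Teaspoon:** from (205.6,121.1) to (203.4,172.5).

I cast these onto the known heights and check the sizes.

```bash
python3 - <<'E'
from h import *
w=lambda u,v,z: world("top",u,v,z=z)[:2]
for n,(u0,u1,v0,v1),h,z in [("jug",(310.2,343.2,259.3,289.3),(337.6,250.5),.096),("white",(363,388.4,259.3,285.7),(381.4,251.3),.051),("terra",(412.2,440.6,261.3,289.3),(422.6,252),.05),("pot",(123,152.4,149.2,178),(0,0),.035)]:
    uc,vc=(u0+u1)/2,(v0+v1)/2; c=w(uc,vc,z)
    e=w(*h,z-.004)-c
    print(n,c.round(4),"dia",np.linalg.norm(w(u0,vc,z)-w(u1,vc,z)).round(4),np.linalg.norm(w(uc,v0,z)-w(uc,v1,z)).round(4),"handle",np.linalg.norm(e).round(3),np.arctan2(e[1],e[0]).round(3))
a,b=w(205.6,121.1,.004),w(203.4,172.5,.004);print("tea",a,b,(a+b)/2,np.linalg.norm(a-b),np.arctan2(*(a-b)[::-1]))
# scene-view check of terracotta + white cup rims through depth
f=np.load("scene0.npz");p,d=f["p"],f["d"]; v,u=np.mgrid[:420,:560]; W=world("scene",u,v,d=d)
for n,c,z in [("jug",(.387,-.143),.096),("white",(.403,-.256),.051),("terra",(.398,-.369),.05),("pot",(.643,.316),.035)]:
    P=W[(np.hypot(W[...,0]-c[0],W[...,1]-c[1])<.06)&(abs(W[...,2]-z)<.006)]; print(n,len(P),P.min(0).round(3),P.max(0).round(3))
# rack height near pale board
T=np.load("top0.npz");W=world("top",u,v,d=T["d"]);S=W[60:190,268:290];S=S[S[:,:,2]>.03];print("rack",len(S),S[:,:2].min(0),S.max(0))
S=W[105:135,108:140];S=S[S[:,:,2]>.02];print("tamper",S.min(0),S.max(0))
p=T["p"];cv2.imwrite("pics/boards0.png",cv2.resize(p[180:285,105:275],None,fx=4.6,fy=4.6,interpolation=cv2.INTER_CUBIC))
E
```

```text
jug [ 0.3855 -0.1338] dia 0.0717 0.0645 handle 0.058 -0.436
white [ 0.3935 -0.2508] dia 0.0579 0.0595 handle 0.051 -0.297
terra [ 0.3897 -0.3664] dia 0.0648 0.0632 handle 0.053 0.1
pot [0.6415 0.3142] dia 0.0706 0.0719 handle 0.581 0.736
tea [0.76514005 0.16140148] [0.63123495 0.16026841] [0.6981875  0.16083494] 0.13390989317947888 0.008461543498378974
jug 54 [ 0.347 -0.169  0.09 ] [ 0.42  -0.103  0.097]
white 168 [ 0.365 -0.28   0.045] [ 0.447 -0.221  0.057]
terra 196 [ 0.36  -0.397  0.044] [ 0.446 -0.334  0.056]
pot 153 [0.611 0.278 0.029] [0.681 0.352 0.041]
rack 603 [ 0.3525629  -0.04956354] [ 0.85347393 -0.01131506  1.06589952]
tamper [ 0.3525629  -0.01621757  0.02011443] [0.77240446 0.37816167 1.06589952]
```

View pics/boards0.png

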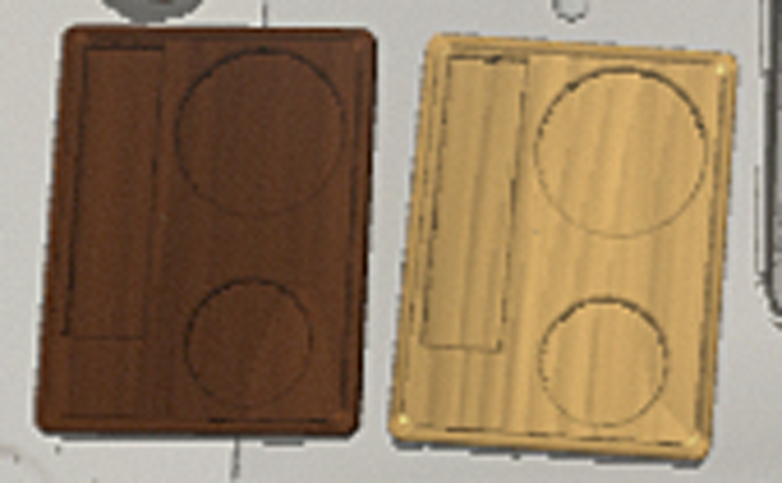

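The dark board's rounds are at crop (261,131) and (248,343), and the pale board's at (621,152) and (603,362). The pale groove's corners are (447,57), (525,62), (500,352) and (422,346). I cross-check these against the board outlines and test reachability.

```bash
cat >> h.py <<'E'
from scipy.spatial.transform import Rotation as Ro
N=0.0726
def quat(psi):   # tool down, closing along world angle psi
    c,s=np.cos(psi),np.sin(psi)
    q=Ro.from_matrix(np.array([[-s,c,0],[c,s,0],[0,0,-1]]).T).as_quat(); return q[[3,0,1,2]]
BO={"dark":(.4863,.2784,.0123),"pale":(.4820,.0933,-.042)}
def onb(b,x,y):
    cx,cy,a=BO[b]; return np.array([cx+x*np.cos(a)-y*np.sin(a),cy+x*np.sin(a)+y*np.cos(a)])
L,S,G=(.050,-.025),(-.060,-.025),(.019,.049)
def above(p,z,psi): env.reach([*p,z],quat(psi))
def carry(p0,psi0,p1,psi1,z,n=3):   # arc about the base at height z
    a0,a1=np.arctan2(p0[1],p0[0]),np.arctan2(p1[1],p1[0]); r0,r1=np.hypot(*p0),np.hypot(*p1)
    for t in np.linspace(0,1,n+1)[1:]:
        a,r=a0+(a1-a0)*t,r0+(r1-r0)*t
        above((r*np.cos(a),r*np.sin(a)),z,psi0+(psi1-psi0)*t)
def st(m=""):
    s=env.get_state(); print(m,"t%.1f"%s["time"],s["tcp_pos"].round(4),"op %.4f gf %.1f"%(s["opening"],s["gripper_force"]),"F",s["force"].round(1))
def setdown(p,z,zup):
    env.movel([*p,z+.012],velocity=.12); hit=env.movel([*p,z-.003],velocity=.02,stop_force=4); st("down hit %s"%hit)
E
python3 - <<'E'
from h import *
px=lambda u,v:((u+.5)/4.6-.5+105,(v+.5)/4.6-.5+180)
for b,k,c in [("dark",L,(261,131)),("dark",S,(248,343)),("pale",L,(621,152)),("pale",S,(603,362)),("pale",G,(473.5,204))]:
    print(b,k,onb(b,*k).round(4),world("top",*px(*c),z=.016)[:2].round(4))
def ik(n,p,z,psi):
    for s in (psi-np.pi,psi): 
        q=kin.inverse_kinematics([*p,z],quat(s)); print(n,round(s,2),None if q is None else np.round(q,2))
h=np.pi/2
for z in(.0926,.25): ik("terra",(.391,-.3655),z,.1+h); ik("white",(.3945,-.25),z,-.297+h)
for z in(.13,.25): ik("jug",(.387,-.133),z,-.436+h); ik("Ldark",onb("dark",*L),z+.01,h)
ik("Sdark",onb("dark",*S),.1026,-.5+h);ik("Spale",onb("pale",*S),.1026,-.5+h)
ik("pot",(.643,.315-.032),.09,h); ik("Lpale",onb("pale",*L)+[.032,0],.1,0); ik("tea",(.698,.162),.075,h)
E
```

```text
dark (0.05, -0.025) [0.5366 0.254 ] [0.5374 0.255 ]
dark (-0.06, -0.025) [0.4266 0.2527] [0.4267 0.2543]
pale (0.05, -0.025) [0.5309 0.0662] [0.5305 0.0663]
pale (-0.06, -0.025) [0.421  0.0708] [0.421  0.0716]
pale (0.019, 0.049) [0.503  0.1415] [0.5014 0.142 ]
terra -1.47 [ 0.65  0.55 -0.02  2.04  0.02  0.55 -0.85]
terra 1.67 [ 1.09  0.62 -0.57  2.01  0.54  0.67  1.84]
white -1.87 [ 0.44  0.48 -0.01  2.19  0.01  0.47 -1.44]
white 1.27 [ 0.83  0.52 -0.48  2.17  0.46  0.55  1.28]
terra -1.47 [ 0.66  0.31 -0.03  1.94  0.01  0.89 -0.85]
terra 1.67 [ 1.17  0.38 -0.66  1.91  0.29  0.94  2.05]
white -1.87 [ 0.49  0.21 -0.06  2.09  0.02  0.85 -1.45]
white 1.27 [ 0.97  0.26 -0.62  2.06  0.2   0.88  1.52]
jug -2.01 [ 0.27  0.34 -0.11  2.3   0.07  0.51 -1.9 ]
jug 1.13 [ 0.68  0.39 -0.58  2.27  0.4   0.57  0.93]
Ldark -1.57 [-0.13  0.61 -0.56  1.85  0.43  0.8  -2.48]
Ldark 1.57 [ 0.18  0.8  -1.04  1.83  0.82  1.01  0.37]
jug -2.01 [ 0.38  0.12 -0.21  2.2   0.03  0.83 -1.86]
jug 1.13 [ 0.81  0.16 -0.67  2.17  0.14  0.84  1.18]
Ldark -1.57 [ 0.04  0.5  -0.78  1.76  0.4   1.05 -2.46]
Ldark 1.57 [ 0.27  0.68 -1.19  1.75  0.68  1.19  0.46]
Sdark -2.07 [-1.01  0.53  0.43  2.15 -0.42  0.54 -2.33]
Sdark 1.07 [ 0.14  0.74 -1.04  2.08  0.88  0.85 -0.36]
Spale -2.07 [-0.06  0.43 -0.29  2.26  0.26  0.48 -2.64]
Spale 1.07 [ 0.31  0.52 -0.74  2.24  0.64  0.6   0.16]
pot -1.57 [-0.26  0.78 -0.37  1.6   0.35  0.83 -2.34]
pot 1.57 [-0.06  0.86 -0.68  1.58  0.63  0.93  0.61]
Lpale -3.14 [ 0.6   0.95 -1.2   1.91  1.03  1.08  2.1 ]
Lpale 0 [ 0.16  0.63 -0.51  1.93  0.46  0.7  -0.62]
tea -1.57 [-0.12  0.81 -0.3   1.56  0.3   0.81 -2.11]
tea 1.57 [ 0.19  0.95 -0.81  1.54  0.77  1.    0.72]
```

```bash
cat >> h.py <<'E'
def pickplace(p0,h0,p1,h1,zt,f,zc=.24):
    a,b=h0+np.pi/2,h1+np.pi/2; z=zt+N
    env.grip(.085); above(p0,zc,a); env.movel([*p0,z],velocity=.12); st("at")
    env.grip(0.0,f); st("gripped"); env.movel([*p0,zc],velocity=.12); st("lifted")
    carry(p0,a,p1,b,zc); st("carried"); setdown(p1,z+.010,zc)
    env.grip(.085); env.movel([*p1,zc],velocity=.15); st("released")
E
python3 - <<'E'
from h import *
pickplace((.391,-.3655),.1,onb("dark",*S),-.5,.020,40)
p,d=camera("top"); cv2.imwrite("pics/top1.png",p); p,d=camera("scene"); cv2.imwrite("pics/sc1.png",p)
E
```

```text
at t3.5 [ 0.3914 -0.3658  0.0933] op 0.0849 gf 0.0 F [-0.4  1.2  0.1]
gripped t3.9 [ 0.3915 -0.3659  0.0937] op 0.0613 gf 41.7 F [-0.7  1.1  6.7]
lifted t5.3 [ 0.3906 -0.3653  0.2392] op 0.0610 gf 43.5 F [-0.6  0.3 -1.9]
carried t7.9 [0.4279 0.2505 0.2397] op 0.0608 gf 43.5 F [-0.3 -0.9 -1.5]
down hit True t9.7 [0.4265 0.2527 0.1037] op 0.0606 gf 44.0 F [-0.9 -0.6  6.9]
released t11.1 [0.4262 0.2522 0.2392] op 0.0850 gf 0.0 F [ 0.   0.9 -0.3]
```

View pics/sc1.png

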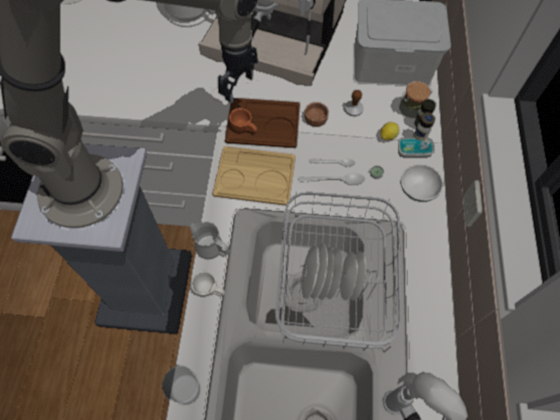

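The scene view shows the terracotta cup in the dark board's small round at (240,120), with its handle turned aside. The jug is next, then the white cup.

```bash
python3 - <<'E'
from h import *
pickplace((.387,-.133),-.436,onb("dark",*L),-.1,.057,60,zc=.27)
pickplace((.3945,-.25),-.297,onb("pale",*S),-.5,.020,40,zc=.24)
p0,_=camera("scene")
above((.6,-.1),.3,np.pi/2)
p1,_=camera("top"); cv2.imwrite("pics/t2.png",np.hstack([cv2.resize(p0[60:240,180:380],(400,360)),cv2.resize(p1[120:300,100:300],(400,360))]))
E
```

```text
at t14.2 [ 0.3874 -0.1331  0.1301] op 0.0848 gf 0.0 F [0.3 0.2 0.5]
gripped t14.5 [ 0.3873 -0.1338  0.1306] op 0.0631 gf 61.9 F [-3.6 -2.2 11.1]
lifted t15.8 [ 0.3865 -0.1329  0.2693] op 0.0628 gf 65.2 F [-0.8  0.1 -2.9]
carried t17.7 [0.5368 0.2526 0.2696] op 0.0632 gf 65.3 F [ 1.1 -0.3 -3.3]
down hit True t19.4 [0.5366 0.2539 0.1408] op 0.0630 gf 66.0 F [-0.7 -0.7  5.9]
released t20.8 [0.5362 0.2535 0.269 ] op 0.0851 gf 0.0 F [ 0.4 -0.5  0.4]
at t24.3 [ 0.3949 -0.2502  0.0932] op 0.0849 gf 0.0 F [ 1.1 -0.   1.1]
gripped t24.6 [ 0.3949 -0.2504  0.0935] op 0.0590 gf 41.2 F [-1.8 -0.2  6.2]
lifted t26.0 [ 0.3941 -0.2498  0.2393] op 0.0587 gf 43.0 F [-0.1  0.3 -1.7]
carried t27.6 [0.4212 0.0697 0.2398] op 0.0590 gf 43.1 F [-0.2 -1.1 -0.9]
down hit True t29.3 [0.4212 0.0708 0.1035] op 0.0588 gf 43.7 F [-1.3 -1.3  8.9]
released t30.8 [0.4205 0.0706 0.2393] op 0.0852 gf 0.0 F [ 0.1 -0.2 -0.3]
```

View pics/t2.png

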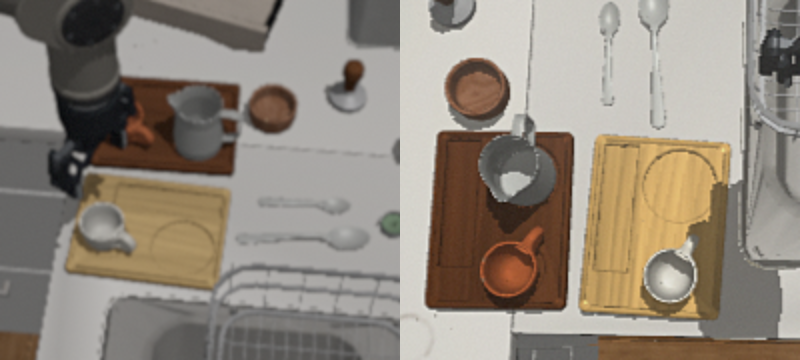

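All three are seated upright. The jug's handle now ends close to the pot, so I pinch the pot's wall on its far right side at -45 degrees, clear of the handle.

```bash
python3 - <<'E'
from h import *
u=lambda a:np.array([np.cos(a),np.sin(a)])
c0=np.array([.6435,.315]); a,b=-np.pi/4,-.042
g0=c0+.032*u(a); g1=onb("pale",*L)+.032*u(b); z=.018+N
env.grip(.026); above(g0,.24,a); env.movel([*g0,.12],velocity=.12); hit=env.movel([*g0,z],velocity=.04,stop_force=6); st("at %s"%hit)
if hit: raise SystemExit
env.grip(0,32); st("grip"); env.movel([*g0,.24],velocity=.12); st("lift")
carry(g0,a,g1,b,.24); p,_=camera("scene"); cv2.imwrite("pics/s3.png",cv2.resize(p[40:240,180:400],None,fx=3,fy=3))
setdown(g1,z+.010,.24); env.grip(.026); st(); env.movel([*g1,.24],velocity=.08); st("rel")
above((.6,-.1),.3,b)
p,_=camera("top"); cv2.imwrite("pics/t3.png",cv2.resize(p[100:300,100:300],None,fx=3,fy=3))
E
```

```text
at False t36.8 [0.6663 0.2925 0.0908] op 0.0263 gf 0.0 F [ 0.3 -0.8 -0.3]
grip t37.1 [0.6663 0.2924 0.0911] op 0.0073 gf 29.6 F [-0.4 -0.3  2.7]
lift t38.5 [0.6657 0.2922 0.2388] op 0.0073 gf 29.8 F [-0.4 -0.2 -0.9]
down hit True t41.7 [0.5631 0.0648 0.101 ] op 0.0073 gf 33.4 F [-0.1  0.   5.1]
 t42.0 [0.5625 0.0646 0.1002] op 0.0260 gf 0.0 F [ 0.8 -0.1 -0.3]
rel t43.9 [0.5626 0.0649 0.2395] op 0.0258 gf 0.0 F [ 0.3 -0.2  0.2]
```

View pics/t3.png

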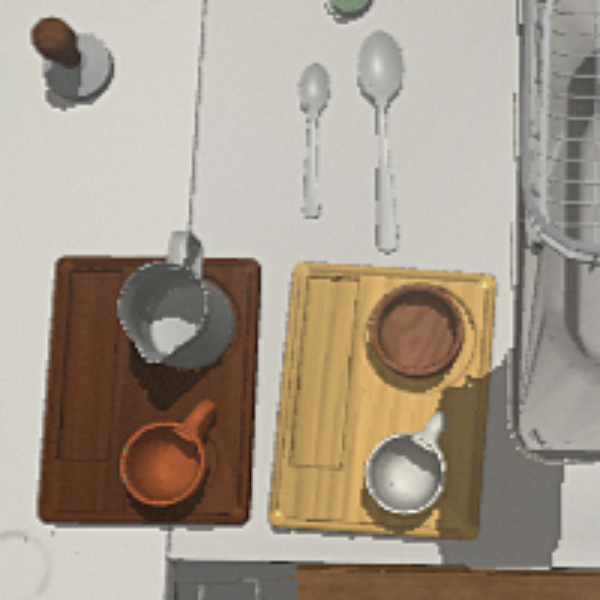

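The pot appears seated in the pale board's large round, rim centred at crop (416,331). The teaspoon runs from (314,62) to (312,217). I check the pot's rim position numerically and then do the spoon.

```bash
python3 - <<'E'
from h import *
px=lambda u,v:((u+.5)/3-.5+100,(v+.5)/3-.5+100)
print("pot rim",world("top",*px(416,331),z=.045)[:2].round(4),"want",onb("pale",*L).round(4))
a,b,m=[world("top",*px(*k),z=.004)[:2] for k in((314,62),(312,217),(312,142))]
c=(a+b)/2; print("tea",a.round(4),b.round(4),c.round(4),m.round(4),np.linalg.norm(a-b).round(4))
g0=np.array([c[0],m[1]]); g1=np.array([.5022,.1417]); p0,p1=np.pi/2,np.pi/2-.042
env.grip(.022); above(g0,.2,p0); env.movel([*g0,.1],velocity=.12); hit=env.movel([*g0,N+.0015],velocity=.03,stop_force=8); st("at %s"%hit)
env.grip(0,30); st("grip"); env.movel([*g0,.22],velocity=.12); st("lift")
p,_=camera("scene"); cv2.imwrite("pics/s4.png",cv2.resize(p[60:240,180:400],None,fx=3,fy=3))
E
```

```text
pot rim [0.5319 0.0672] want [0.5309 0.0662]
tea [0.7671 0.1647] [0.6325 0.1597] [0.6998 0.1622] [0.6969 0.1629] 0.1347
at False t48.0 [0.6999 0.1631 0.0743] op 0.0217 gf 0.0 F [-0.1 -0.9 -0.1]
grip t48.2 [0.7    0.163  0.0745] op 0.0189 gf 29.0 F [0.6 0.4 1.9]
lift t49.6 [0.6994 0.1626 0.2188] op 0.0187 gf 29.0 F [0.4 0.3 0.1]
```

View pics/s4.png

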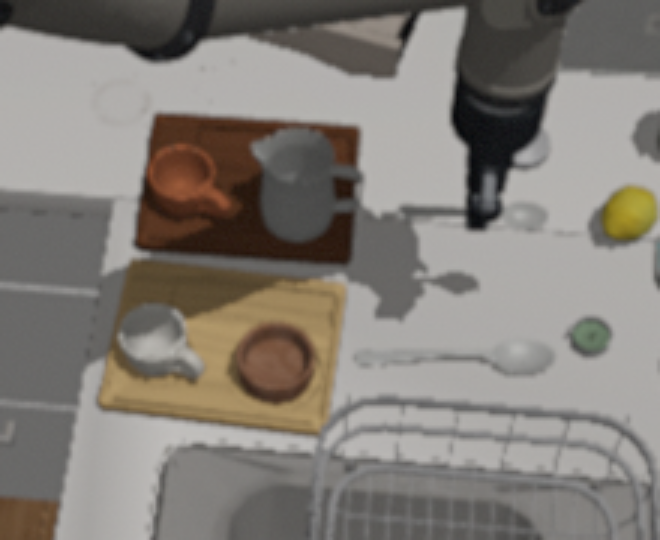

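The teaspoon is held level; its end is at (405,212) and its bowl at (525,215). The dessert spoon hasn't moved. Next I lay the teaspoon in the groove.

```bash
python3 - <<'E'
from h import *
g1=np.array([.5022,.1417])
env.movel([*g1,.22],velocity=.12,rot=quat(np.pi/2-.042)); st("over")
env.movel([*g1,.11],velocity=.1); hit=env.movel([*g1,N+.018],velocity=.03,stop_force=5); st("low %s"%hit)
env.grip(.032); env.dwell(.3); st(); env.movel([*g1,.22],velocity=.08)
above((.6,-.1),.3,np.pi/2); st()
T,D=camera("top"); Sc,_=camera("scene")
cv2.imwrite("pics/t5.png",np.hstack([cv2.resize(T[170:290,105:275],(425,300)),cv2.resize(Sc[80:210,210:390],(375,300))]))
for n,c in (("jug",onb("dark",*L)),):pass
E
```

```text
over t51.5 [0.5027 0.1418 0.22  ] op 0.0184 gf 29.0 F [ 0.4 -0.2  0.5]
low False t53.5 [0.5022 0.1418 0.0906] op 0.0188 gf 29.0 F [ 0.6 -0.4 -0.6]
 t54.1 [0.5022 0.1417 0.0906] op 0.0321 gf 0.0 F [ 0.4 -0.3  0.4]
 t56.9 [ 0.5996 -0.098   0.2996] op 0.0320 gf 0.0 F [-0.6  1.3  0.7]
```

View pics/t5.png

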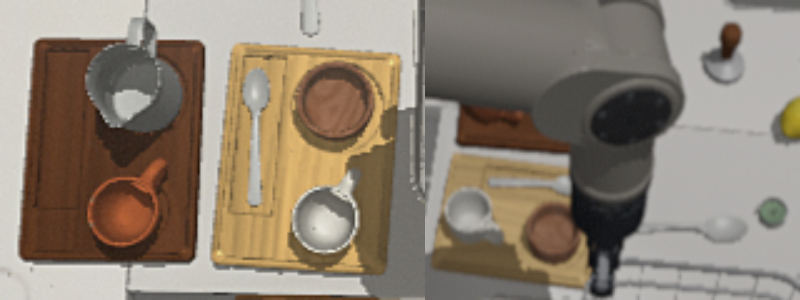

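```bash
python3 -c "
from h import *
print(job.job_done())"
```

```text
the job is handed in; nothing more can be done
None
```

Both boards are made up as asked and the job was handed in at about 57 s; set-down heights showed both cups, the jug and the pot on their 10 mm floors, the last picture shows the teaspoon lying in its groove, and the dessert spoon was left where it lay.

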